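Refit the hinge pin of a sample case lid

TASK

The lid of the grey sample case is off its hinge: slide it back along the case until its front flange is against the case and its knuckles are in line with those of the case. Then draw the steel hinge pin out of its holder, lay it flat on the worktop and let go of it, take it again by its flat grip, and push it gently point first through all five knuckles, feeling for the stop, fully home, until the grip touches the hinge with no gap. Let go, and leave the amber bottle, the carton and the roll of tape where they stand.

Things in the scene. Friction and masses are not known exactly. Their poses are not given: they have to be found in the camera images.
- hinge_mouth (a point): Where the pin goes in: centre of the hinge's open mouth on the outer face of the first knuckle, on the hinge axis, 71.5 mm above the worktop. x points along the hinge, the way the pin must go; z up. The hinge is 98 mm long: five tubes (knuckles) in a row along x, outside diameter 21, inside 14 mm. Free space in front of the mouth.
- hinge_end (a point): Centre of the hinge's far mouth, 98 mm along x from hinge_mouth; same axes. The 1st, 3rd and 5th knuckle (18 mm long) are steel and fixed to the case; the 2nd and 4th (14 mm long) belong to the lid; 4 mm gaps lie between them when the lid is home. The hinge stands above and 7 mm outside the case's -y wall.
- sample_case: The sample case itself, origin at the centre of its underside, axes as those of hinge_mouth. Its hinge is delicate: the pin must not press on the case or the lid with more than 40 N.
- case_center (a point): Centre, 30 mm above the worktop, of the grey open-topped sample case, 90 (x) x 110 (y) x 60 (z) mm, fixed to the worktop. Axes as those of hinge_mouth. It lies 49 mm along +x and 62 mm along +y from hinge_mouth.
- lid: The loose aluminium lid, 0.25 kg; origin on the underside of its 6 mm plate, below the bar handle; axes as those of the case. It rests on the case's rim, its top 66 mm above the worktop. Flanges reach 13 mm down outside the case: on both x sides (1.2 mm play each) and on the +y side (the front).
- lid_bar (a point): Centre of the black bar handle on the lid: 60 (x) x 12 (y) x 20 (z) mm, 76 mm above the worktop. At the start the lid is shifted 14 to 30 mm towards the case's +y. It slides towards -y with 2 to 4 N (up to 9 N if held askew; letting go frees it) until its front flange meets the case; then the bar is straight above case_center and all knuckles are in line.
- hinge_pin: The loose steel hinge pin, 140 mm long, 0.07 kg: a flat grip and a round shaft of 12 mm diameter, 108 mm long, along +x, its last 11 mm tapered to a blunt point of 10 mm diameter. Origin under the grip's centre. At the start it lies level, 26 mm above the worktop; its grip and part of the shaft are inside the holder and only about 62 mm of the pointed end stands out.
- pin_grip (a point): Centre of the pin's flat grip, a plate 32 (along the pin, x) x 26 (y) x 12 mm thick (z), on the pin's axis. The pin lies level on a flat surface, with this point 6 mm above it. The grip is wider than the bore: when the pin is home, its front face, 16 mm along +x from this point, is against the mouth of the hinge.
- pin_tip (a point): The blunt point of the hinge pin, on its axis, 124 mm along the pin's +x from pin_grip.
- holder_mouth (a point): Centre of the open end of the pin's holder, 26 mm above the worktop; x points out of it, the way the pin is drawn out. The holder is a grey block 90 (x) x 50 (y) x 43 (z) mm fixed to the worktop; its pocket, 32 wide and 16 mm high, is closed above, behind and at the sides. About 78 mm of the pin is inside. The worktop is free for 190 mm beyond the mouth.
- amber_bottle: A bystander: small amber bottle with black cap, 30 mm across, 66 mm tall, standing; origin at the centre of its underside.
- carton: A bystander: orange-brown carton 76 x 42 x 53 mm; origin at the centre of its underside.
- tape_roll: A bystander: roll of white tape lying flat, 60 mm across, 19 mm high; origin at the centre of its underside.
Mind the look-alikes: they are no part of the job. Of the things that look like the part that bears holder_mouth, the larger one is meant.

How it is judged:
By the outcome, as a careful person would: the job done as asked, in the order asked, and still so for the second after the job is handed in, with the robot touching nothing.
It also fails if it takes over 61 s, if anything falls off the work surface, if the arm or the gripper's body presses on something with over 40 N, if the wrist force passes 120 N, or if a joint passes its speed limit or range.

ROBOT

A 6-joint arm with a two-finger parallel gripper is mounted at the origin on a cart in front of the work surface, level with it; the furniture and walls round the work are solid. World frame = base frame: x ahead of the robot, y to its left, z up, the work surface at z = 0. Lengths are in m, angles in rad, forces in N, time in s.
With the tool pointing down it reaches from about 0.25 to 0.8 m from the base axis. Payload 3.9 kg.
Tool frame: the origin (TCP) lies midway between the tips of the shut fingers; the grasp point (between the pads) lies manip.pinch_z behind it (manip.pinch_z is the distance from the TCP to the grasp point, in m); z points along the fingers, y is the line along which they close (so a half turn about z gives the same grasp; the last joint's range is limited). The gripper opens to 85 mm and grips with 20 to 120 N. Pads are 22 mm wide; open, the fingers measure 114 mm over their backs; the gripper's body (76 mm by 85 mm) begins 54 mm behind the grasp point. The pads swing forward as they close: fully open they stand 13 mm farther back than shut.
Start: joints at [-1.137, 0.26, -0.138, 1.173, 0, 1.571], TCP at [0.221, -0.476, 0.231] pointing down, gripper open.
Joint ranges: [-2.78, 2.78], [-0.83, 1.72], [-1.28, 1.37], [-1.9, 2.12], [-1.57, 1.48], [-3.14, 3.14]. Speed limits (rad/s): [2.57, 2.57, 3.14, 3.14, 3.14, 3.14].

INTERFACE

Orientations are given as a rotation vector (axis times angle).
In Python, from rig import observe, get_image, camera_params, job, manip gives the robot as it stands.
- The arm moves only by the shell command python3 -m pendant 'ROWS' [OPENING] [FORCE]. ROWS is JSON, a list of rows, each an object of numbers: "tx", "ty", "tz": the shift along the tool's x, y, z in units of 40 mm (1.0 is 40 mm); "roll": the turn about the tool's z in units of 6 degrees (1.0 is 6 degrees). A call has 1 to 20 rows; each row shifts and turns the commanded pose from where the row before left it, along the tool's axes as they then stand; what a row does not reach is not made up. A row lasts 1/8 s, in which the tool goes at most 62.5 mm and 10.7 degrees, less where a joint would pass 70% of its speed; a pose out of reach is approached as far as the arm can. A call is refused whole if a number of a shift passes 1 or a number of a turn 1, either way. A call with a gripper value outside its range is refused whole. OPENING is the gripper's target within -1 to 1 (shut at 1, half-way at 0, fully open at -1), set as the call begins (- or left out, the last holds). The fingers move at their own pace and stop on an object; FORCE is the grip in N (left out, the last holds). Time passes only in rows, so rows that do not move let the fingers close. It gives the time, the measured TCP pose, the force, the opening and the grip force at its end, in the units of the state.
- observe(): the state, without advancing time (a new reading comes with each control period).
- get_image(name): name is "scene" or "top" or "wrist"; returns the picture (400x640x3 uint8, red, green, blue); there is no depth.
- camera_params(name): a dict with "camera_matrix" (3x3 intrinsics, pixels), "view" (4x4, takes a point from world to camera coordinates). Camera axes: x right, y up, looking along -z (the intrinsics and any distortion apply to the point x, -y, -z); pixel columns grow to the right and rows downward; lengths in m; the calibration is good to about 2 mm. A picture is of the moment at which its call begins: read the wrist's pose just before it. camera_params takes no time and is no camera call; for the wrist camera it gives the pose at the moment of the call.
- job.hand_in(): hands the job in; it is judged then, once.
The state is a dict: "time": time; "joint_positions": joint angles; "joint_vel": joint speeds; "effort": joint torques, N m; "tool_pos": TCP position; "ee_rot": TCP orientation; "contact_force": force on the tool from outside, world axes, zero at the start; "torque": the same for the moment, N m; "width": opening from 0.0 (shut) to 1.0 (fully open); "grasp_force": force on a finger pad.
Only numpy, scipy, OpenCV 4.12 (cv2) and the standard library are available. Lean on these libraries where they do the work, as an engineer would, in place of code of your own. Each camera call takes 0.05 s, during which the arm holds its last target. There are 200 camera calls.

## Working session

There is one attempt and no reset: what is moved stays moved. The work goes in short steps, Python scripts to look and compute and a shell command to move; the robot and the scene stay as the last step left them, time stands still between calls to the robot, and variables do not carry over. Pictures are saved under pics/ and viewed, at most 10 in all, crops included, and the job is handed in when it is done.

```bash
ls; mkdir -p pics
python3 - <<'E'
from rig import observe,get_image,camera_params,manip
import cv2,numpy as np
print({k:np.round(v,3) for k,v in observe().items()}); print(manip.pinch_z)
for n in("top","scene"):
    cv2.imwrite(f"pics/{n}0.png",get_image(n)[:,:,::-1]); p=camera_params(n); print(n,p)
E
```

```text
pics
{'time': np.float64(0.0), 'joint_positions': array([-1.137,  0.261, -0.139,  1.173, -0.   ,  1.571]), 'joint_vel': array([ 0.001, -0.001, -0.   ,  0.001, -0.002, -0.   ]), 'effort': array([ 3.0000e-03, -4.0568e+01,  2.5392e+01,  1.9000e-02,  1.0000e-03,
       -0.0000e+00]), 'tool_pos': array([ 0.22 , -0.476,  0.23 ]), 'ee_rot': array([-3.066e+00, -6.760e-01,  1.000e-03]), 'contact_force': array([-0.396, -0.209, -0.067]), 'torque': array([-0.02 ,  0.007, -0.005]), 'grasp_force': np.float64(0.0), 'width': np.float64(1.0)}
0.0187
top {'camera_matrix': array([[390.29574928,   0.        , 319.86534682],
       [  0.        , 390.29574928, 203.37094622],
       [  0.        ,   0.        ,   1.        ]]), 'view': array([[ 1.56400697e-02, -9.99874794e-01,  2.40512140e-03,
        -1.24030044e-02],
       [ 9.95764660e-01,  1.57936430e-02,  9.05720847e-02,
        -4.66566033e-01],
       [-9.05987302e-02,  9.78381174e-04,  9.95886998e-01,
        -1.35328849e+00],
       [ 0.00000000e+00,  0.00000000e+00,  0.00000000e+00,
         1.00000000e+00]])}
scene {'camera_matrix': array([[419.12596962,   0.        , 317.84786612],
       [  0.        , 419.12596962, 203.81290809],
       [  0.        ,   0.        ,   1.        ]]), 'view': array([[-0.56085382, -0.82748562, -0.0266559 ,  0.26463472],
       [ 0.33427054, -0.2557828 ,  0.90710438, -0.24396662],
       [-0.75743396,  0.49984268,  0.42006083, -1.06630679],
       [ 0.        ,  0.        ,  0.        ,  1.        ]])}
```

View pics/top0.png

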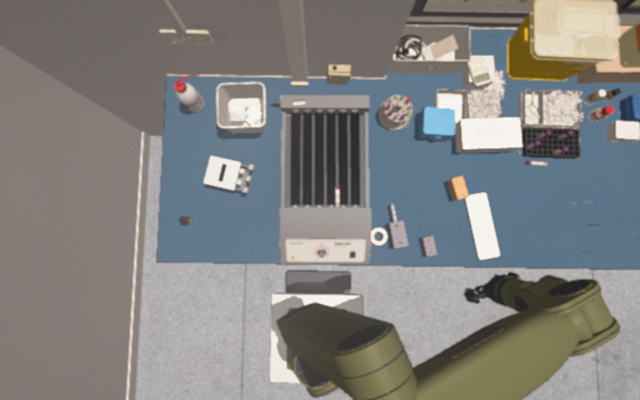

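View pics/scene0.png

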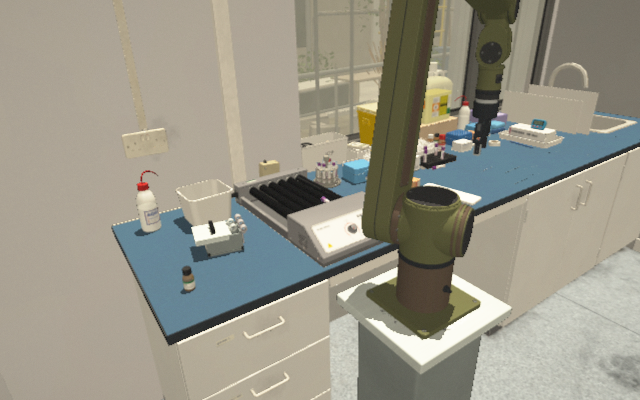

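The top view shows the case and lid at about (225,173), with the knuckles on the right at (247,178). The holder is at (398,232) with the pin pointing up to (393,208), and its smaller look-alike is at (429,245). The tape is at (379,237), the carton at (459,188) and the bottle at (185,220). The scene view shows the case at (222,238) and the bottle at (188,280), but the holder is hidden.

```bash
cat > h.py <<'E'
import numpy as np,cv2
from scipy.spatial.transform import Rotation as R
from rig import observe,get_image,camera_params,manip
def cast(p,uv,z):
    V=p["view"];K=p["camera_matrix"];Rm=V[:3,:3];c=-Rm.T@V[:3,3]
    d=np.linalg.solve(K,[uv[0],uv[1],1]);d=Rm.T@(d*[1,-1,-1])
    return c+d*(z-c[2])/d[2]
def proj(p,X):
    V=p["view"];c=V[:3,:3]@X+V[:3,3];c=p["camera_matrix"]@(c*[1,-1,-1]);return c[:2]/c[2]
def tool():
    o=observe();return np.array(o["tool_pos"]),R.from_rotvec(o["ee_rot"])
def delta(goal):  # shift to goal TCP position, in row units, tool axes
    t,r=tool();return r.inv().apply(np.array(goal)-t)/.04
E
python3 - <<'E'
from h import *
p=camera_params("top")
for n,uv,z in[("holder c",(398,235),.043),("hmouth",(396,221),.043),("tip",(392,206),.026),("small",(429,245),.03),("tape",(379,237),.019),("carton",(459,188),.053),("lid",(222,173),.076),("kn",(248,178),.08),("bottle",(185,220),.066)]: print(n,cast(p,uv,z).round(3))
t,r=tool();print(r.as_matrix().round(3))
w=camera_params("wrist");V=w["view"];print("cam",(-V[:3,:3].T@V[:3,3]).round(3),V.round(2),w["camera_matrix"].round(0))
im=cv2.imread("pics/top0.png")
a=cv2.resize(im[150:210,195:265],None,fx=5.5,fy=5.5,interpolation=2);b=cv2.resize(im[195:255,370:440],None,fx=5.5,fy=5.5,interpolation=2)
cv2.imwrite("pics/c1.png",np.hstack([a,b]))
E
```

```text
holder c [ 0.36  -0.276  0.043]
hmouth [ 0.408 -0.269  0.043]
tip [ 0.461 -0.258  0.026]
small [ 0.327 -0.386  0.03 ]
tape [ 0.352 -0.214  0.019]
carton [ 0.525 -0.485  0.053]
lid [0.56  0.33  0.076]
kn [0.544 0.24  0.08 ]
bottle [0.399 0.451 0.066]
[[ 0.907  0.42  -0.001]
 [ 0.42  -0.907  0.002]
 [-0.    -0.002 -1.   ]]
cam [ 0.282 -0.449  0.373] [[ 0.42 -0.91 -0.   -0.53]
 [ 0.88  0.41 -0.26  0.03]
 [ 0.24  0.11  0.96 -0.38]
 [ 0.    0.    0.    1.  ]] [[354.   0. 322.]
 [  0. 354. 197.]
 [  0.   0.   1.]]
```

View pics/c1.png

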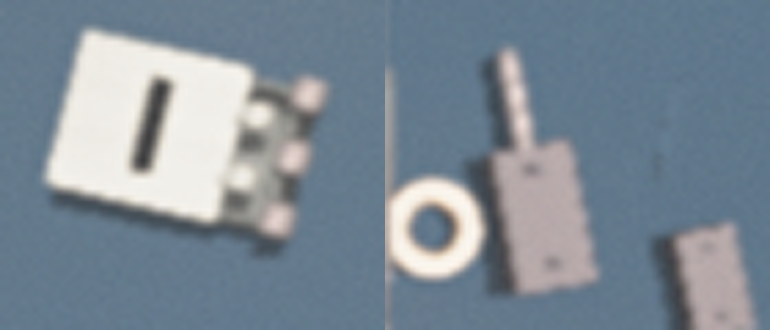

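The crop shows the lid's bar running from (135,170) to (160,78), so the case yaw is about -15°. The steel knuckles are at (310,95), (290,155) and (275,220), and the mouth is at the lower end. The pin tip is at (508,50), with the holder mouth near (528,148) and the holder yaw about +9°. I'll move to the lid with a half-turned wrist.

```bash
python3 -m pendant '[{"tx":0.70,"ty":-0.63,"roll":-1},{"tx":0.76,"ty":-0.55,"roll":-1},{"tx":0.81,"ty":-0.47,"roll":-1},{"tx":0.86,"ty":-0.38,"roll":-1},{"tx":0.89,"ty":-0.29,"roll":-1},{"tx":0.92,"ty":-0.2,"roll":-1},{"tx":0.93,"ty":-0.1,"roll":-1},{"tx":0.94,"ty":0,"roll":-1},{"tx":0.93,"ty":0.1,"roll":-1},{"tx":0.92,"ty":0.2,"roll":-1},{"tx":0.89,"ty":0.29,"roll":-1},{"tx":0.86,"ty":0.38,"roll":-1},{"tx":0.81,"ty":0.47,"roll":-1},{"tx":0.76,"ty":0.55,"roll":-1},{"tx":0.7,"ty":0.63,"roll":-1},{"tx":0.63,"ty":0.7,"roll":-1},{"tx":0.55,"ty":0.76,"roll":-1},{"tx":0.47,"ty":0.81,"roll":-1},{"tx":0.38,"ty":0.86,"roll":-1},{"tx":0.29,"ty":0.89,"roll":-1}]' -1
python3 -m pendant '[{"tx":0.2,"ty":0.92,"roll":-1},{"tx":0.1,"ty":0.93,"roll":-1},{"tx":0,"ty":0.9,"roll":-1},{"roll":-0.3},{}]'
python3 - <<'E'
from h import *
p=camera_params("wrist");im=get_image("wrist");np.savez("w1.npz",im=im,**p)
cv2.imwrite("pics/w1.png",im[:,:,::-1]);o=observe();print(o["time"],np.round(o["joint_positions"],2),o["tool_pos"],o["ee_rot"])
E
```

```text
0.15 [-1.14  0.26 -0.14  1.17 -0.    1.57] [ 0.22042308 -0.47589516  0.23066259] [-3.06654325e+00 -6.75706110e-01  5.25114895e-04]invalid input
invalid input
```

View pics/w1.png

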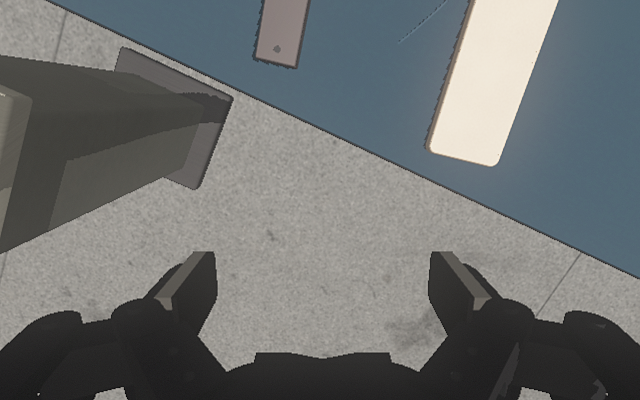

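The picture shows the start pose: the fingers at the bottom, and the small decoy block and a white tray at the top. Both calls were refused as invalid, possibly because every row needs all four keys, so I'll test one row.

```bash
python3 -m pendant '[{"tx":0.70,"ty":-0.63,"tz":0,"roll":-1}]' -1; echo; python3 -m pendant --help | head -20
```

```text
time: 0.28
tool_pos: [0.2353, -0.4429, 0.2307]
ee_rot: [3.028, 0.836, -0.0]
contact_force: [0.2, 0.1, 0.7]
width: 0.995
grasp_force: 0.0
invalid input: not JSON, or not a number
```

All four keys are needed in every row.

```bash
python3 -m pendant '[{"tx":0.76,"ty":-0.55,"tz":0,"roll":-1},{"tx":0.81,"ty":-0.47,"tz":0,"roll":-1},{"tx":0.86,"ty":-0.38,"tz":0,"roll":-1},{"tx":0.89,"ty":-0.29,"tz":0,"roll":-1},{"tx":0.92,"ty":-0.2,"tz":0,"roll":-1},{"tx":0.93,"ty":-0.1,"tz":0,"roll":-1},{"tx":0.94,"ty":0,"tz":0,"roll":-1},{"tx":0.93,"ty":0.1,"tz":0,"roll":-1},{"tx":0.92,"ty":0.2,"tz":0,"roll":-1},{"tx":0.89,"ty":0.29,"tz":0,"roll":-1},{"tx":0.86,"ty":0.38,"tz":0,"roll":-1},{"tx":0.81,"ty":0.47,"tz":0,"roll":-1},{"tx":0.76,"ty":0.55,"tz":0,"roll":-1},{"tx":0.7,"ty":0.63,"tz":0,"roll":-1},{"tx":0.63,"ty":0.7,"tz":0,"roll":-1},{"tx":0.55,"ty":0.76,"tz":0,"roll":-1},{"tx":0.47,"ty":0.81,"tz":0,"roll":-1},{"tx":0.38,"ty":0.86,"tz":0,"roll":-1},{"tx":0.29,"ty":0.89,"tz":0,"roll":-1}]' -1
python3 -m pendant '[{"tx":0.2,"ty":0.92,"tz":0,"roll":-1},{"tx":0.1,"ty":0.93,"tz":0,"roll":-1},{"tx":0,"ty":0.9,"tz":0,"roll":-1},{"tx":0,"ty":0,"tz":0,"roll":-0.3},{"tx":0,"ty":0,"tz":0,"roll":0}]'
python3 - <<'E'
from h import *
p=camera_params("wrist");im=get_image("wrist");np.savez("w2.npz",im=im,**p)
cv2.imwrite("pics/w2.png",im[:,:,::-1]);o=observe();print(o["time"],np.round(o["joint_positions"],2),o["tool_pos"],o["ee_rot"])
E
```

```text
time: 2.65
tool_pos: [0.516, 0.2151, 0.2309]
ee_rot: [-0.943, -2.996, 0.001]
contact_force: [0.9, -0.1, 0.2]
width: 1.004
grasp_force: 0.0
time: 3.28
tool_pos: [0.5587, 0.3157, 0.2307]
ee_rot: [-0.42, -3.112, 0.002]
contact_force: [0.1, -1.0, -0.5]
width: 1.002
grasp_force: 0.0
3.325 [ 0.51  0.47  0.18  1.28 -0.    0.78] [0.55869541 0.3153525  0.23102581] [-4.21176915e-01 -3.11225273e+00  1.69975370e-03]
```

View pics/w2.png

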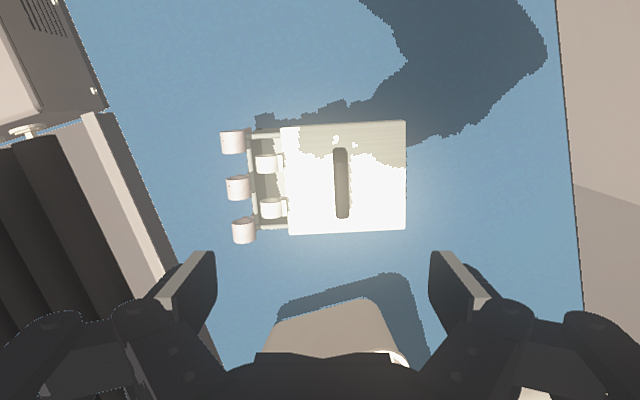

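The wrist view shows the lid plate from (283,125) to (407,233) and the bar from (341,148) to (343,218). The steel knuckles are at (235,142), (237,187) and (244,231), with the mouth at the image top because image up is the case's -x. I'll measure these with masks.

Run:
```python
from h import *
d=np.load("w2.npz");p=dict(camera_matrix=d["camera_matrix"],view=d["view"]);im=d["im"]
hsv=cv2.cvtColor(im,cv2.COLOR_RGB2HSV)
g=im.max(2)
m=np.zeros(g.shape,np.uint8);m[140:225,328:356]=(g[140:225,328:356]<130)*255
cs=max(cv2.findContours(m,0,2)[0],key=cv2.contourArea);(c,s,a)=cv2.minAreaRect(cs);print("bar",c,s,a)
b=cv2.boxPoints((c,s,a));W=np.array([cast(p,q,.086) for q in b]);print(W.round(4),W.mean(0).round(4))
e=[W[(i+1)%4]-W[i] for i in range(4)];print([(round(np.linalg.norm(v)*1e3,1),round(np.degrees(np.arctan2(v[1],v[0])),1)) for v in e])
# non-blue mask: lid + knuckles
nb=((im[:,:,0].astype(int)+18>im[:,:,2])*255).astype(np.uint8)
m=np.zeros_like(nb);m[110:250,205:420]=nb[110:250,205:420]
print("vals",im[142,235],im[187,237],im[160,262],im[200,300],im[140,380],im[180,215])
cv2.imwrite("pics/mask.png",np.vstack([cv2.resize(im[110:250,205:420,::-1],None,fx=2,fy=2),cv2.cvtColor(cv2.resize(m[110:250,205:420],None,fx=2,fy=2,interpolation=0),8)]))
for n,q,z in[("k1",(235,142),.0745),("k3",(237,187),.0745),("k5",(244,231),.0745),("lidTL",(283,125),.066),("lidTR",(406,121),.066),("lidBR",(406,230),.066),("lidBL",(288,235),.066)]:print(n,cast(p,q,z).round(4))
```

```text
bar (344.0, 149.0) (0.0, 0.0) 0.0
[[0.537  0.3393 0.086 ]
 [0.537  0.3393 0.086 ]
 [0.537  0.3393 0.086 ]
 [0.537  0.3393 0.086 ]] [0.537  0.3393 0.086 ]
[(np.float64(0.0), np.float64(0.0)), (np.float64(0.0), np.float64(0.0)), (np.float64(0.0), np.float64(0.0)), (np.float64(0.0), np.float64(0.0))]
vals [244 238 232] [247 247 245] [247 247 247] [247 247 247] [215 209 193] [142 167 189]
k1 [0.5087 0.2528 0.0745]
k3 [0.546  0.2417 0.0745]
k5 [0.5862 0.2345 0.0745]
lidTL [0.5063 0.2947 0.066 ]
lidTR [0.5308 0.3965 0.066 ]
lidBR [0.6274 0.3763 0.066 ]
lidBL [0.6033 0.2698 0.066 ]
```

View pics/mask.png

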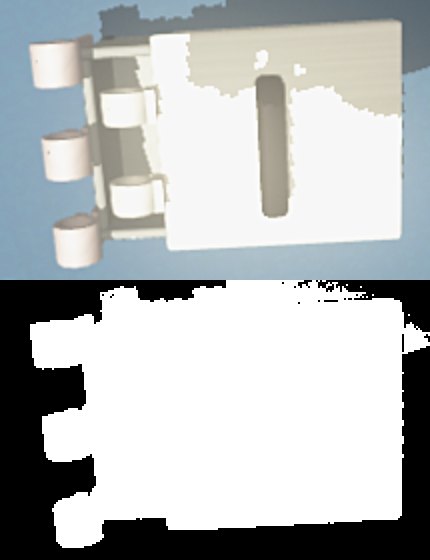

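The crop confirms it: the bar spans crop (257..290, 75..217), and the three fixed knuckles are cleanly masked on the left. Next I'll refine the bar and the hinge line.

Run:
```python
from h import *
d=np.load("w2.npz");p=dict(camera_matrix=d["camera_matrix"],view=d["view"]);im=d["im"]
g=cv2.cvtColor(im,cv2.COLOR_RGB2GRAY)
m=np.zeros(g.shape,np.uint8);m[142:225,328:356]=(g[142:225,328:356]<185)*255
print(g[190,328:356])
for cs in cv2.findContours(m,0,2)[0]:
    if cv2.contourArea(cs)<200: continue
    r=cv2.minAreaRect(cs);b=cv2.boxPoints(r);print(r)
    for z in(.086,):
        W=np.array([cast(p,q,z) for q in b]);print(z,W.mean(0).round(4))
        for i in range(2):
            v=W[i+1]-W[i];print(np.linalg.norm(v)*1e3,np.degrees(np.arctan2(v[1],v[0])))
# knuckles
nb=((im[:,:,0].astype(int)+18>im[:,:,2])*255).astype(np.uint8)
V=p["view"];cam=-V[:3,:3].T@V[:3,3];print("cam",cam.round(3))
L=[]
for r0,r1 in((132,152),(177,198),(221,242)):
    E=[]
    for r in range(r0+4,r1-4):
        cc=np.flatnonzero(nb[r,205:260]);E.append((205+cc[0]-.5,r))
    q=np.median(E,0);L.append(q)
print(L)
c=[]
for q in L:
    W=cast(p,q,.0715);c.append(W);print("edge",W.round(4))
v=c[2]-c[0];print("yaw",np.degrees(np.arctan2(v[1],v[0])),"len",np.linalg.norm(v))
```

```text
[247 247 247 247 248 254 224 144 158 163 167 167 166 163 162 161 160 158
 156 151 166 220 223 232 250 248 247 247]
((340.7172546386719, 182.4313201904297), (71.26302337646484, 14.988016128540039), 87.70938873291016)
0.086 [0.564  0.3295 0.086 ]
12.134439307495605 76.9234424902523
60.80935973573312 -12.044367963092968
cam [0.496 0.333 0.373]
[array([220.5, 141.5]), array([226.5, 187. ]), array([231.5, 231. ])]
edge [0.5052 0.2402 0.0715]
edge [0.5441 0.2319 0.0715]
edge [0.5841 0.2226 0.0715]
yaw -12.589430141164796 len 0.08082789024956152
```

Bar: centre (0.564, 0.3295), 60.8 x 12.1 mm, yaw -12°. Hinge yaw is -12.6°, and the axis passes through about (0.5465, 0.2427), so the lid is shifted about 26 mm, inside the given range. Descending to grip the bar.

```bash
python3 -m pendant '[{"tx":-0.05,"ty":0.37,"tz":0.5,"roll":-0.5},{"tx":0,"ty":0,"tz":0.9,"roll":0},{"tx":0,"ty":0,"tz":0.9,"roll":0},{"tx":0,"ty":0,"tz":0.9,"roll":0},{"tx":0,"ty":0,"tz":0.6,"roll":0},{"tx":0,"ty":0,"tz":0.2,"roll":0},{"tx":0,"ty":0,"tz":0,"roll":0}]' -1
python3 -m pendant '[{"tx":0,"ty":0,"tz":0,"roll":0},{"tx":0,"ty":0,"tz":0,"roll":0},{"tx":0,"ty":0,"tz":0,"roll":0},{"tx":0,"ty":0,"tz":0,"roll":0},{"tx":0,"ty":0,"tz":0,"roll":0}]' 0.9 30
```

```text
time: 4.2
tool_pos: [0.565, 0.3293, 0.0716]
ee_rot: [-0.339, -3.123, 0.0]
contact_force: [0.1, 0.5, 0.1]
width: 1.0
grasp_force: 0.0
time: 4.82
tool_pos: [0.5653, 0.3302, 0.0717]
ee_rot: [0.338, 3.123, 0.001]
contact_force: [-1.0, 0.7, 1.6]
width: 0.134
grasp_force: 30.7
```

```bash
python3 -m pendant '[{"tx":0,"ty":-0.12,"tz":0,"roll":0},{"tx":0,"ty":-0.15,"tz":0,"roll":0},{"tx":0,"ty":-0.15,"tz":0,"roll":0},{"tx":0,"ty":-0.1,"tz":0,"roll":0},{"tx":0,"ty":0,"tz":0,"roll":0}]'
python3 -m pendant '[{"tx":0,"ty":-0.05,"tz":0,"roll":0},{"tx":0,"ty":-0.05,"tz":0,"roll":0},{"tx":0,"ty":0,"tz":0,"roll":0}]'
```

```text
time: 5.45
tool_pos: [0.5608, 0.309, 0.0717]
ee_rot: [0.339, 3.123, -0.001]
contact_force: [0.6, -0.2, 5.4]
width: 0.133
grasp_force: 31.0
time: 5.82
tool_pos: [0.5602, 0.3061, 0.0717]
ee_rot: [0.338, 3.123, 0.001]
contact_force: [0.7, 3.5, 5.8]
width: 0.125
grasp_force: 31.1
```

```bash
for i in 1 2 3; do python3 -m pendant '[{"tx":0,"ty":-0.04,"tz":0,"roll":0},{"tx":0,"ty":0,"tz":0,"roll":0}]' | egrep 'pos|force'; done
```

```text
tool_pos: [0.5599, 0.3046, 0.0717]
contact_force: [0.2, 3.2, 4.6]
grasp_force: 31.1
tool_pos: [0.5596, 0.3032, 0.0717]
contact_force: [0.6, 3.8, 5.3]
grasp_force: 31.1
tool_pos: [0.5596, 0.3031, 0.0717]
contact_force: [0.9, 7.4, 4.2]
grasp_force: 30.9
```

```bash
python3 -m pendant '[{"tx":0,"ty":-0.05,"tz":0,"roll":0},{"tx":0,"ty":0,"tz":0,"roll":0}]' | egrep 'pos|force'
python3 -m pendant '[{"tx":0,"ty":0,"tz":0,"roll":0},{"tx":0,"ty":0,"tz":0,"roll":0},{"tx":0,"ty":0,"tz":0,"roll":0}]' -0.2 
python3 -m pendant '[{"tx":0,"ty":0,"tz":-0.5,"roll":0},{"tx":0,"ty":0,"tz":-0.9,"roll":0},{"tx":0,"ty":0,"tz":-0.9,"roll":0},{"tx":0.5,"ty":-0.6,"tz":-0.5,"roll":0},{"tx":0.5,"ty":-0.6,"tz":0,"roll":0},{"tx":0,"ty":0,"tz":0,"roll":0},{"tx":0,"ty":0,"tz":0,"roll":0}]' -1
python3 - <<'E'
from h import *
p=camera_params("wrist");im=get_image("wrist");np.savez("w3.npz",im=im,**p)
cv2.imwrite("pics/w3.png",im[:,:,::-1])
E
```

```text
tool_pos: [0.5596, 0.3031, 0.0717]
contact_force: [1.8, 11.5, 1.7]
grasp_force: 30.7
time: 7.2
tool_pos: [0.5575, 0.298, 0.0704]
ee_rot: [-0.338, -3.121, 0.004]
contact_force: [0.2, -0.5, 0.6]
width: 0.598
grasp_force: 0.0
time: 8.07
tool_pos: [0.5094, 0.2607, 0.1833]
ee_rot: [0.338, 3.123, 0.0]
contact_force: [0.2, -0.2, 0.1]
width: 1.0
grasp_force: 0.0
```

View pics/w3.png

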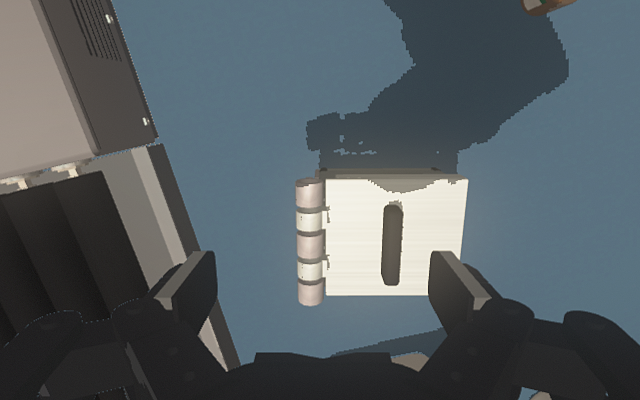

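The view shows all five knuckles in line in a column from (310,180) to (311,304), with the bar at (393,203)–(391,285) and parallel to it. I'll measure the hinge axis and mouth from this picture.

Run:
```python
from h import *
d=np.load("w3.npz");p=dict(camera_matrix=d["camera_matrix"],view=d["view"]);im=d["im"].astype(int)
V=p["view"];cam=-V[:3,:3].T@V[:3,3];print("cam",cam.round(4))
nb=(im[:,:,2]-im[:,:,0]<12)
L=[];Rr=[]
for r in range(184,302):
    c=np.flatnonzero(nb[r,285:318])
    if len(c)<15: continue
    L.append((285+c[0]-.5,r))
L=np.array(L);k=np.polyfit(L[:,1],L[:,0],1);res=L[:,0]-np.polyval(k,L[:,1]);ok=abs(res)<1.5;k=np.polyfit(L[ok,1],L[ok,0],1);print(len(L),ok.sum(),k)
P=[cast(p,(np.polyval(k,r),r),.0715) for r in(184,300)]
v=(P[1]-P[0])[:2];yaw=np.arctan2(v[1],v[0]);print("yaw",np.degrees(yaw))
ex=np.array([np.cos(yaw),np.sin(yaw)]);ey=np.array([-ex[1],ex[0]])
lat=(cam[:2]-P[0][:2])@ey;h=cam[2]-.0715;off=.0105/np.cos(np.arctan2(lat,h));A=P[0][:2]+ey*off;print("lat",lat,"axis pt",A)
for c in(305,308,311,314):
    rr=np.flatnonzero(nb[170:320,c]);print(c,170+rr[0],170+rr[-1],im[174:184,c,0])
# mouth: top edge of near knuckle at the axis column
for r,zz in((178.5,.0715),(178.5,.082),(180,.0715),(180,.082),(304.5,.0715),(304.5,.082),(306,.0715)):
    W=cast(p,(310,r),zz);print(r,zz,W.round(4),"along",((W[:2]-A)@ex).round(4))
print("cam along",(cam[:2]-A)@ex, "case centre along",(np.array([.5596,.3031])-A)@ex,"across",(np.array([.5596,.3031])-A)@ey)
```

```text
cam [0.4459 0.2741 0.3259]
118 112 [2.49335629e-02 2.89900333e+02]
yaw -12.151581279063851
lat 0.02065490664886467 axis pt [0.50172443 0.25175024]
305 178 305 [ 99 100  99 102 101 117 122 119 116 107]
308 177 305 [100  99 100 105 105 121 123 123 123 102]
311 177 305 [100 100 101 109 107 119 121 124 120  96]
314 178 305 [101 101  99 102 103 118 123 121 112 115]
178.5 0.0715 [0.4979 0.2535 0.0715] along -0.0041
178.5 0.082 [0.4958 0.2544 0.082 ] along -0.0064
180 0.0715 [0.499  0.2533 0.0715] along -0.003
180 0.082 [0.4968 0.2542 0.082 ] along -0.0053
304.5 0.0715 [0.5998 0.2302 0.0715] along 0.1004
304.5 0.082 [0.5935 0.2321 0.082 ] along 0.0938
306 0.0715 [0.6012 0.2299 0.0715] along 0.1018
cam along -0.05929972759995537 case centre along 0.04576976027775938 across 0.062381959529111644
```

Hinge mouth: (0.499, 0.2525), yaw -12.2°, in agreement with the bar's position when gripped (62.4 mm across and 49 mm along). Going to the pin now.

```bash
python3 -m pendant '[{"tx":-0.09,"ty":-0.7,"tz":-0.6,"roll":-0.27},{"tx":-0.07,"ty":-0.8,"tz":-0.5,"roll":-0.27},{"tx":-0.04,"ty":-0.94,"tz":0,"roll":-0.27},{"tx":-0.02,"ty":-0.94,"tz":0,"roll":-0.27},{"tx":0.01,"ty":-0.94,"tz":0,"roll":-0.27},{"tx":0.04,"ty":-0.94,"tz":0,"roll":-0.27},{"tx":0.06,"ty":-0.94,"tz":0,"roll":-0.27},{"tx":0.09,"ty":-0.94,"tz":0,"roll":-0.27},{"tx":0.12,"ty":-0.93,"tz":0,"roll":-0.27},{"tx":0.14,"ty":-0.93,"tz":0,"roll":-0.27},{"tx":0.17,"ty":-0.93,"tz":0,"roll":-0.27},{"tx":0.19,"ty":-0.93,"tz":0,"roll":-0.27},{"tx":0.2,"ty":-0.92,"tz":0.3,"roll":-0.27},{"tx":0.24,"ty":-0.92,"tz":0.4,"roll":-0.2},{"tx":0.1,"ty":-0.4,"tz":0.5,"roll":0},{"tx":0,"ty":0,"tz":0,"roll":0}]' -1
python3 - <<'E'
from h import *
p=camera_params("wrist");im=get_image("wrist");np.savez("w4.npz",im=im,**p)
cv2.imwrite("pics/w4.png",im[:,:,::-1])
t,r=tool();print(t,np.degrees(np.arctan2(*r.as_matrix()[[1,0],0])))
E
```

```text
time: 10.12
tool_pos: [0.452, -0.2661, 0.1775]
ee_rot: [0.268, -3.127, -0.003]
contact_force: [0.2, 0.4, 0.6]
width: 1.004
grasp_force: 0.0
[ 0.45249526 -0.26556386  0.17851839] -170.13811651139014
```

View pics/w4.png

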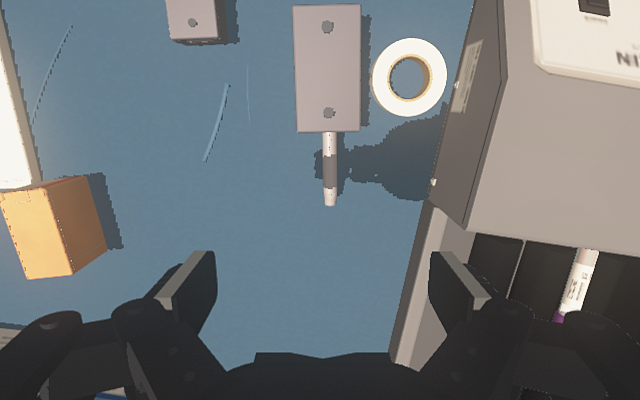

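The wrist view shows the pin shaft from (329,132) to (330,206) coming out of the holder. The carton is at (55,225), the tape at (410,77) and the decoy at (197,20). There is free worktop below the pin in the image.

Run:
```python
from h import *
d=np.load("w4.npz");p=dict(camera_matrix=d["camera_matrix"],view=d["view"]);im=d["im"].astype(int)
nb=(im[:,:,2]-im[:,:,0]<15)
M=[]
for r in range(134,206):
    c=np.flatnonzero(nb[r,312:345]);
    if len(c)<9: continue
    M.append((r,312+c[0],312+c[-1]))
M=np.array(M);print(M[::6])
w=M[:,2]-M[:,1];ok=(w<17);k=np.polyfit(M[ok,0],(M[ok,1]+M[ok,2])/2,1);print(k,ok.sum(),len(M))
P=[cast(p,(np.polyval(k,r),r),.026) for r in(135,200,206)]
v=P[1]-P[0];print([q.round(4) for q in P],"pin yaw",np.degrees(np.arctan2(v[1],v[0])))
for uv in((296,131),(360,131),(293,6),(360,4)):print(cast(p,uv,.043).round(4))
t,r=tool();print(np.degrees(np.arctan2(*r.as_matrix()[[1,0],0])))
```

```text
[[134 322 343]
 [140 322 342]
 [146 322 343]
 [152 322 336]
 [158 322 336]
 [164 322 336]
 [170 322 336]
 [176 323 336]
 [182 323 337]
 [188 323 337]
 [194 323 336]
 [200 324 336]]
[2.28668851e-02 3.25461495e+02] 57 71
[array([ 0.4135, -0.2682,  0.026 ]), array([ 0.4679, -0.2572,  0.026 ]), array([ 0.4732, -0.2562,  0.026 ])] pin yaw 11.390447760392872
[ 0.4133 -0.2941  0.043 ]
[ 0.4049 -0.2454  0.043 ]
[ 0.3273 -0.3094  0.043 ]
[ 0.3179 -0.2629  0.043 ]
-170.13811651139014
```

Run:
```python
from h import *
p=camera_params("top")
for z in(.06,.1,.14): print("top heater edge",z,[cast(p,q,z)[:2].round(3) for q in((369,262),(371,210),(370,150),(369,97))])
d=np.load("w4.npz");p=dict(camera_matrix=d["camera_matrix"],view=d["view"])
print("base edge z0",[cast(p,q,0)[:2].round(3) for q in((468,233),(433,205),(393,365))],"z.05",[cast(p,q,.05)[:2].round(3) for q in((468,233),(433,205),(393,365))])
print("top panel", [cast(p,q,.1)[:2].round(3) for q in((508,75),(468,233))])
```

```text
top heater edge 0.06 [array([ 0.267, -0.174]), array([ 0.443, -0.18 ]), array([ 0.652, -0.176]), array([ 0.841, -0.172])]
top heater edge 0.1 [array([ 0.269, -0.169]), array([ 0.44 , -0.175]), array([ 0.642, -0.171]), array([ 0.826, -0.167])]
top heater edge 0.14 [array([ 0.272, -0.164]), array([ 0.437, -0.169]), array([ 0.633, -0.165]), array([ 0.811, -0.161])]
base edge z0 [array([ 0.485, -0.118]), array([ 0.463, -0.159]), array([ 0.645, -0.156])] z.05 [array([ 0.47 , -0.143]), array([ 0.452, -0.177]), array([ 0.605, -0.175])]
top panel [array([ 0.355, -0.172]), array([ 0.455, -0.168])]
```

```bash
python3 -m pendant '[{"tx":0.34,"ty":0.13,"tz":0.4,"roll":-0.17},{"tx":0,"ty":0,"tz":0.9,"roll":0},{"tx":0,"ty":0,"tz":0.9,"roll":0},{"tx":0,"ty":0,"tz":0.9,"roll":0},{"tx":0,"ty":0,"tz":0.5,"roll":0},{"tx":0,"ty":0,"tz":0.2,"roll":0},{"tx":0,"ty":0,"tz":0.08,"roll":0},{"tx":0,"ty":0,"tz":0,"roll":0}]' -0.3
python3 -m pendant '[{"tx":0,"ty":0,"tz":0,"roll":0},{"tx":0,"ty":0,"tz":0,"roll":0},{"tx":0,"ty":0,"tz":0,"roll":0},{"tx":0,"ty":0,"tz":0,"roll":0}]' 0.95 60
```

```text
time: 11.18
tool_pos: [0.4391, -0.2629, 0.0249]
ee_rot: [-0.3, 3.126, -0.001]
contact_force: [0.0, -0.5, 0.7]
width: 0.651
grasp_force: 0.0
time: 11.68
tool_pos: [0.4385, -0.2629, 0.0244]
ee_rot: [-0.299, 3.127, -0.0]
contact_force: [0.8, 1.1, 3.1]
width: 0.104
grasp_force: 58.6
```

The opening of 8.8 mm is less than the 12 mm shaft, so the tips are pinching above the axis. I'll open, go lower and grip again.

```bash
python3 -m pendant '[{"tx":0,"ty":0,"tz":0,"roll":0},{"tx":0,"ty":0,"tz":0,"roll":0},{"tx":0,"ty":0,"tz":0.08,"roll":0},{"tx":0,"ty":0,"tz":0.08,"roll":0},{"tx":0,"ty":0,"tz":0,"roll":0}]' 0.3 
python3 -m pendant '[{"tx":0,"ty":0,"tz":0,"roll":0},{"tx":0,"ty":0,"tz":0,"roll":0},{"tx":0,"ty":0,"tz":0,"roll":0},{"tx":0,"ty":0,"tz":0,"roll":0}]' 0.95 60
```

```text
time: 12.3
tool_pos: [0.4379, -0.2625, 0.0172]
ee_rot: [0.299, -3.127, -0.001]
contact_force: [0.0, -0.4, 0.2]
width: 0.35
grasp_force: 0.0
time: 12.8
tool_pos: [0.4382, -0.2627, 0.0177]
ee_rot: [0.299, -3.127, -0.0]
contact_force: [-0.2, -0.3, 0.0]
width: 0.11
grasp_force: 58.5
```

```bash
python3 -m pendant '[{"tx":-0.15,"ty":0,"tz":0,"roll":0},{"tx":-0.25,"ty":0,"tz":0,"roll":0},{"tx":-0.25,"ty":0,"tz":0,"roll":0},{"tx":0,"ty":0,"tz":0,"roll":0}]'
python3 -m pendant '[{"tx":-0.3,"ty":0,"tz":0,"roll":0},{"tx":-0.4,"ty":0,"tz":0,"roll":0},{"tx":-0.4,"ty":0,"tz":0,"roll":0},{"tx":-0.4,"ty":0,"tz":0,"roll":0},{"tx":-0.2,"ty":0,"tz":0,"roll":0},{"tx":0,"ty":0,"tz":0,"roll":0}]'
python3 - <<'E'
from h import *
p=camera_params("wrist");im=get_image("wrist");np.savez("w5.npz",im=im,**p)
cv2.imwrite("pics/w5.png",im[:,:,::-1])
E
```

```text
time: 13.3
tool_pos: [0.4655, -0.2579, 0.0178]
ee_rot: [-0.301, 3.126, -0.001]
contact_force: [1.0, -0.4, -0.6]
width: 0.11
grasp_force: 58.5
time: 14.05
tool_pos: [0.5313, -0.2447, 0.0176]
ee_rot: [-0.3, 3.127, -0.0]
contact_force: [0.2, 0.1, -1.0]
width: 0.114
grasp_force: 58.5
```

View pics/w5.png

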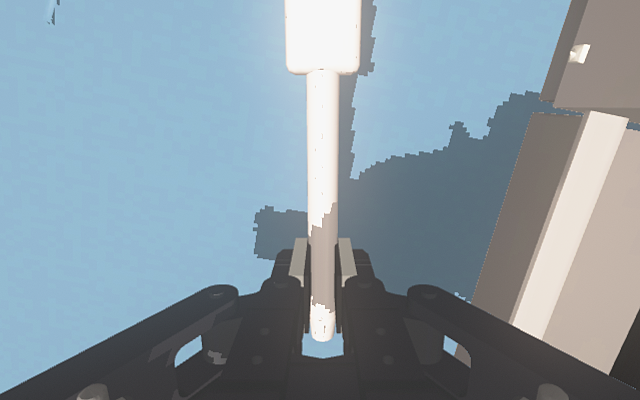

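The view shows the pin held level. The grip's front edge is at (322,72), the shaft runs down to its tip at (322,338), and the pads are at about row 260. I'll draw it 10 mm further, then lower it.

```bash
python3 -m pendant '[{"tx":-0.25,"ty":0,"tz":0,"roll":0},{"tx":0,"ty":0,"tz":0.12,"roll":0},{"tx":0,"ty":0,"tz":0.15,"roll":0},{"tx":0,"ty":0,"tz":0.08,"roll":0},{"tx":0,"ty":0,"tz":0,"roll":0}]'
for i in 1 2; do python3 -m pendant '[{"tx":0,"ty":0,"tz":0.04,"roll":0},{"tx":0,"ty":0,"tz":0,"roll":0}]'|egrep 'pos|cont';done
```

```text
time: 14.72
tool_pos: [0.5397, -0.2429, 0.0032]
ee_rot: [0.299, -3.126, -0.001]
contact_force: [-0.4, 0.2, -0.2]
width: 0.112
grasp_force: 58.5
tool_pos: [0.5404, -0.243, 0.0021]
contact_force: [-0.5, 0.6, -0.3]
tool_pos: [0.5405, -0.2431, 0.0006]
contact_force: [-0.2, -0.7, -0.6]
```

```bash
for i in 1 2; do python3 -m pendant '[{"tx":0,"ty":0,"tz":0.03,"roll":0},{"tx":0,"ty":0,"tz":0,"roll":0}]'|egrep 'pos|cont';done
```

```text
tool_pos: [0.5405, -0.2431, 0.0005]
contact_force: [-1.9, 0.2, 8.5]
tool_pos: [0.5405, -0.2431, 0.0005]
contact_force: [-3.4, 1.4, 16.1]
```

```bash
python3 -m pendant '[{"tx":0,"ty":0,"tz":-0.05,"roll":0},{"tx":0,"ty":0,"tz":0,"roll":0}]' -0.2
python3 -m pendant '[{"tx":0,"ty":0,"tz":0,"roll":0},{"tx":0,"ty":0,"tz":0,"roll":0},{"tx":0,"ty":0,"tz":-0.4,"roll":0},{"tx":0.2,"ty":0,"tz":-0.9,"roll":0},{"tx":0.7,"ty":0,"tz":-0.9,"roll":0},{"tx":0.7,"ty":0,"tz":-0.4,"roll":0},{"tx":0,"ty":0,"tz":0,"roll":0},{"tx":0,"ty":0,"tz":0,"roll":0}]' -0.6
python3 - <<'E'
from h import *
p=camera_params("wrist");im=get_image("wrist");np.savez("w6.npz",im=im,**p);im=im.astype(int)
cv2.imwrite("pics/w6.png",im[:,:,::-1].astype(np.uint8))
t,r=tool();print(t,np.degrees(np.arctan2(*r.as_matrix()[[1,0],0])))
for n in(.006,.012): print(n,[proj(p,np.array([x,y,n])).round(0) for x,y in((.4537,-.2599),(.4694,-.257),(.5755,-.2367))])
for r_ in range(60,330,10):
    nb=np.flatnonzero(im[r_,270:380,2]-im[r_,270:380,0]<15);print(r_,(270+nb[0],270+nb[-1],len(nb)) if len(nb) else None,end=" ")
E
```

```text
time: 15.98
tool_pos: [0.5406, -0.2431, 0.0002]
ee_rot: [-0.299, 3.127, -0.0]
contact_force: [-0.4, -0.2, -1.2]
width: 0.53
grasp_force: 0.0
time: 16.98
tool_pos: [0.4783, -0.2553, 0.1045]
ee_rot: [-0.299, 3.126, -0.001]
contact_force: [0.4, 0.6, 0.1]
width: 0.802
grasp_force: 0.0
[ 0.4782423  -0.25508982  0.10401135] -169.04749934143166
0.006 [array([324., 161.]), array([324., 184.]), array([323., 319.])]
0.012 [array([324., 163.]), array([324., 186.]), array([323., 323.])]
60 (np.int64(277), np.int64(378), 102) 70 (np.int64(278), np.int64(375), 98) 80 (np.int64(278), np.int64(376), 97) 90 (np.int64(279), np.int64(374), 90) 100 None 110 None 120 None 130 None 140 (np.int64(304), np.int64(342), 39) 150 (np.int64(304), np.int64(342), 39) 160 (np.int64(304), np.int64(342), 39) 170 (np.int64(304), np.int64(342), 39) 180 (np.int64(305), np.int64(341), 37) 190 (np.int64(314), np.int64(331), 18) 200 (np.int64(314), np.int64(331), 18) 210 (np.int64(315), np.int64(331), 17) 220 (np.int64(315), np.int64(331), 17) 230 (np.int64(315), np.int64(331), 17) 240 (np.int64(315), np.int64(331), 17) 250 (np.int64(315), np.int64(330), 16) 260 (np.int64(315), np.int64(331), 17) 270 (np.int64(315), np.int64(330), 16) 280 (np.int64(315), np.int64(330), 16) 290 (np.int64(315), np.int64(330), 16) 300 (np.int64(315), np.int64(330), 16) 310 (np.int64(316), np.int64(329), 14) 320 (np.int64(319), np.int64(325), 7)
```

Run:
```python
from h import *
d=np.load("w6.npz");p=dict(camera_matrix=d["camera_matrix"],view=d["view"]);im=d["im"].astype(int)
nb=(im[:,:,2]-im[:,:,0]<15)
rows=[r for r in range(105,335) if 3<nb[r,290:355].sum()<45]
w=np.array([nb[r,290:355].sum() for r in rows]);rows=np.array(rows)
g=rows[w>28];print("grip rows",g[0],g[-1],"tip",rows[-1])
mid=np.array([290+np.flatnonzero(nb[r,290:355]).mean() for r in rows])
sel=(rows>192)&(rows<305);k=np.polyfit(rows[sel],mid[sel],1)
P=[cast(p,(np.polyval(k,r),r),.008) for r in(195,300)];v=P[1]-P[0];print("yaw",np.degrees(np.arctan2(v[1],v[0])))
f=cast(p,(np.polyval(k,g[-1]+.5),g[-1]+.5),.012);b=cast(p,(np.polyval(k,g[0]-.5),g[0]-.5),.012);b0=cast(p,(np.polyval(k,g[0]-.5),g[0]-.5),0.)
tip=cast(p,(np.polyval(k,rows[-1]),rows[-1]),.006)
u=(f-b)/np.linalg.norm(f-b);print("front",f.round(4),"back",b.round(4),"len",np.linalg.norm(f-b)*1e3,"tip",tip.round(4),np.linalg.norm(tip[:2]-f[:2])*1e3)
for r in (150,):
    c=290+np.flatnonzero(nb[r,290:355]);print("width",1e3*np.linalg.norm(cast(p,(c[0]-.5,r),.012)-cast(p,(c[-1]+.5,r),.012)))
c=f-.016*u;print("grip centre",c.round(4))
c2=c-.003*u;print("goal 3mm behind centre",c2.round(4),"delta units",delta([c2[0],c2[1],.0]).round(3))
```

```text
grip rows 135 182 tip 320
yaw 10.75757750529169
front [ 0.4673 -0.258   0.012 ] back [ 0.4355 -0.264   0.012 ] len 32.32087289226427 tip [ 0.5767 -0.2372  0.006 ] 111.34088515410286
width 25.90880355243088
grip centre [ 0.4516 -0.261   0.012 ]
goal 3mm behind centre [ 0.4486 -0.2615  0.012 ] delta units [ 0.759 -0.017  2.6  ]
```

Grip measures 32.3 x 25.9 mm at (0.4516, -0.261) with yaw 10.8°, as expected. Descending and gripping it 3 mm behind its centre.

```bash
python3 -m pendant '[{"tx":0.4,"ty":-0.02,"tz":0.2,"roll":0},{"tx":0.36,"ty":0,"tz":0.8,"roll":0},{"tx":0,"ty":0,"tz":0.8,"roll":0},{"tx":0,"ty":0,"tz":0.5,"roll":0},{"tx":0,"ty":0,"tz":0.2,"roll":0},{"tx":0,"ty":0,"tz":0.08,"roll":0},{"tx":0,"ty":0,"tz":0.0,"roll":0}]' -0.1
python3 -m pendant '[{"tx":0,"ty":0,"tz":0.03,"roll":0},{"tx":0,"ty":0,"tz":0,"roll":0},{"tx":0,"ty":0,"tz":0,"roll":0},{"tx":0,"ty":0,"tz":0,"roll":0},{"tx":0,"ty":0,"tz":0,"roll":0}]' 0.9 80
```

```text
time: 17.9
tool_pos: [0.4485, -0.2619, 0.0012]
ee_rot: [-0.3, 3.127, -0.001]
contact_force: [-0.3, -0.0, -0.9]
width: 0.554
grasp_force: 0.0
time: 18.52
tool_pos: [0.4485, -0.2621, 0.0007]
ee_rot: [-0.299, 3.126, -0.002]
contact_force: [-0.4, 0.4, 5.6]
width: 0.274
grasp_force: 79.2
```

```bash
python3 -m pendant '[{"tx":0,"ty":0,"tz":-0.3,"roll":0},{"tx":0,"ty":0,"tz":-0.8,"roll":0},{"tx":0,"ty":0,"tz":-1,"roll":0},{"tx":0,"ty":0,"tz":-1,"roll":0},{"tx":-0.01,"ty":0.5,"tz":-1,"roll":0.1},{"tx":-0.01,"ty":0.42,"tz":-1,"roll":0.16},{"tx":0.01,"ty":0.92,"tz":-0.4,"roll":0.26},{"tx":0.03,"ty":0.92,"tz":0,"roll":0.26},{"tx":0.06,"ty":0.92,"tz":0,"roll":0.26},{"tx":0.08,"ty":0.92,"tz":0,"roll":0.26},{"tx":0.11,"ty":0.91,"tz":0,"roll":0.26},{"tx":0.13,"ty":0.91,"tz":0,"roll":0.26},{"tx":0.16,"ty":0.91,"tz":0,"roll":0.26},{"tx":0.18,"ty":0.9,"tz":0,"roll":0.26},{"tx":0.21,"ty":0.9,"tz":0,"roll":0.26},{"tx":0.23,"ty":0.89,"tz":0,"roll":0.26},{"tx":0.25,"ty":0.88,"tz":0,"roll":0.26},{"tx":0.28,"ty":0.88,"tz":0,"roll":0.26},{"tx":0.3,"ty":0.87,"tz":0,"roll":0.26},{"tx":0.32,"ty":0.86,"tz":0,"roll":0.22}]'
python3 -m pendant '[{"tx":0,"ty":0,"tz":0,"roll":0},{"tx":0,"ty":0,"tz":0,"roll":0}]'
python3 - <<'E'
from h import *
t,r=tool();print(t,np.degrees(np.arctan2(*r.as_matrix()[[1,0],0])),r.as_matrix().round(4));print(delta([.3601,.2828,.0662]))
E
```

```text
time: 21.02
tool_pos: [0.3534, 0.2834, 0.2202]
ee_rot: [0.335, 3.123, 0.0]
contact_force: [-0.2, 0.6, -0.4]
width: 0.278
grasp_force: 78.6
time: 21.28
tool_pos: [0.3536, 0.2818, 0.2198]
ee_rot: [-0.334, -3.124, 0.001]
contact_force: [0.1, -0.7, -0.7]
width: 0.28
grasp_force: 78.7
[0.35362547 0.28177564 0.21982702] 167.7998737342574 [[-9.774e-01  2.113e-01 -3.000e-04]
 [ 2.113e-01  9.774e-01 -9.000e-04]
 [ 1.000e-04 -9.000e-04 -1.000e+00]]
[-0.15315845  0.06271084  3.84060602]
```

```bash
python3 -m pendant '[{"tx":-0.08,"ty":0.06,"tz":0.5,"roll":0},{"tx":0,"ty":0,"tz":0.9,"roll":0},{"tx":0,"ty":0,"tz":0.9,"roll":0},{"tx":0,"ty":0,"tz":0.8,"roll":0},{"tx":0,"ty":0,"tz":0.5,"roll":0},{"tx":0,"ty":0,"tz":0.24,"roll":0},{"tx":0,"ty":0,"tz":0,"roll":0},{"tx":0,"ty":0,"tz":0,"roll":0}]'
python3 - <<'E'
from h import *
print(delta([.3601,.2828,.0662]))
for i,n in enumerate(("wrist","scene","top")):
    p=camera_params(n);im=get_image(n);np.savez(f"x{n}.npz",im=im,**p)
    for q in([.4989,.2528,.0715],[.4989-.015*.9775,.2528+.015*.2113,.0715]): print(n,proj(p,np.array(q)).round(1))
    if n=="wrist": W=im
    if n=="scene": S=im
u,v=[int(a) for a in proj(camera_params("scene"),np.array([.47,.26,.07]))]
c=cv2.resize(S[v-35:v+35,u-50:u+50],None,fx=6,fy=6,interpolation=2)
cv2.imwrite("pics/s7.png",c[:,:,::-1])
E
```

```text
time: 22.28
tool_pos: [0.3584, 0.2843, 0.067]
ee_rot: [0.335, 3.122, 0.002]
contact_force: [-0.3, -0.0, -0.2]
width: 0.278
grasp_force: 78.7
[-0.04960659 -0.02801377  0.02031008]
wrist [321.4 507.8]
wrist [321.3 486.6]
scene [244.2 228.9]
scene [245.3 231. ]
top [244.2 191.4]
top [243.1 195.7]
```

View pics/s7.png

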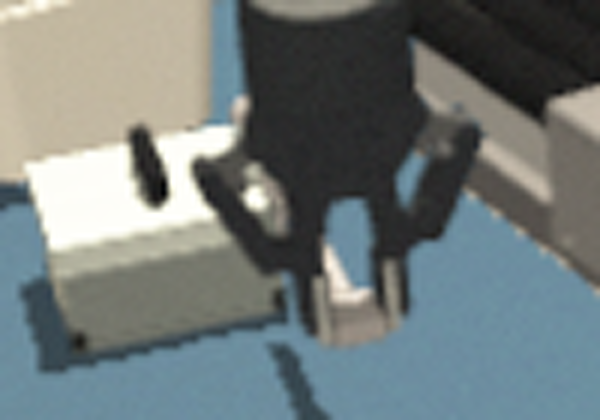

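The scene crop shows the pin held level by its grip between the pads at (350,300), pointing at the hinge, with nothing else touched. Starting the insertion by feel.

```bash
python3 -m pendant '[{"tx":-0.15,"ty":-0.02,"tz":0.02,"roll":0},{"tx":-0.15,"ty":0,"tz":0,"roll":0},{"tx":-0.06,"ty":0,"tz":0,"roll":0},{"tx":0,"ty":0,"tz":0,"roll":0}]' | egrep 'time|pos|cont'
python3 -m pendant '[{"tx":-0.06,"ty":0,"tz":0,"roll":0},{"tx":-0.06,"ty":0,"tz":0,"roll":0},{"tx":0,"ty":0,"tz":0,"roll":0}]'| egrep 'time|pos|cont'
```

```text
time: 22.92
tool_pos: [0.3718, 0.2802, 0.0653]
contact_force: [-1.0, -0.1, -1.0]
time: 23.3
tool_pos: [0.3764, 0.2793, 0.0653]
contact_force: [-0.6, -0.7, -1.4]
```

```bash
python3 -m pendant '[{"tx":-0.06,"ty":0,"tz":0,"roll":0},{"tx":-0.06,"ty":0,"tz":0,"roll":0},{"tx":0,"ty":0,"tz":0,"roll":0}]'| egrep 'time|pos|cont'
```

```text
time: 23.68
tool_pos: [0.3812, 0.2782, 0.0653]
contact_force: [-0.6, -0.2, -0.2]
```

```bash
python3 -m pendant '[{"tx":-0.05,"ty":0,"tz":-0.02,"roll":0},{"tx":-0.05,"ty":0,"tz":0,"roll":0},{"tx":0,"ty":0,"tz":0,"roll":0}]'| egrep 'time|pos|cont'
```

```text
time: 24.05
tool_pos: [0.3851, 0.2774, 0.0662]
contact_force: [-0.1, 0.4, -0.1]
```

```bash
python3 -m pendant '[{"tx":-0.07,"ty":0,"tz":0,"roll":0},{"tx":-0.07,"ty":0,"tz":0,"roll":0},{"tx":0,"ty":0,"tz":0,"roll":0}]'| egrep 'time|pos|cont'
```

```text
time: 24.42
tool_pos: [0.3906, 0.2762, 0.0661]
contact_force: [0.6, 0.3, -0.9]
```

```bash
python3 -m pendant '[{"tx":-0.08,"ty":0,"tz":0,"roll":0},{"tx":-0.08,"ty":0,"tz":0,"roll":0},{"tx":0,"ty":0,"tz":0,"roll":0}]'| egrep 'time|pos|cont'
```

```text
time: 24.8
tool_pos: [0.3969, 0.2749, 0.0662]
contact_force: [0.7, -0.2, -0.9]
```

```bash
python3 -m pendant '[{"tx":-0.08,"ty":0,"tz":0,"roll":0},{"tx":-0.08,"ty":0,"tz":0,"roll":0},{"tx":0,"ty":0,"tz":0,"roll":0}]'| egrep 'time|pos|cont'
```

```text
time: 25.18
tool_pos: [0.4032, 0.2735, 0.0661]
contact_force: [0.6, 0.8, -1.2]
```

```bash
python3 -m pendant '[{"tx":-0.08,"ty":0,"tz":0,"roll":0},{"tx":-0.08,"ty":0,"tz":0,"roll":0},{"tx":0,"ty":0,"tz":0,"roll":0}]'| egrep 'time|pos|cont'
```

```text
time: 25.55
tool_pos: [0.4094, 0.2721, 0.0661]
contact_force: [0.0, 0.0, -0.4]
```

```bash
python3 -m pendant '[{"tx":-0.08,"ty":0,"tz":0,"roll":0},{"tx":-0.08,"ty":0,"tz":0,"roll":0},{"tx":-0.04,"ty":0,"tz":0,"roll":0},{"tx":0,"ty":0,"tz":0,"roll":0}]'| egrep 'time|pos|cont'
```

```text
time: 26.05
tool_pos: [0.417, 0.2704, 0.0661]
contact_force: [0.4, -0.2, -0.5]
```

```bash
python3 -m pendant '[{"tx":-0.08,"ty":0,"tz":0,"roll":0},{"tx":-0.08,"ty":0,"tz":0,"roll":0},{"tx":-0.04,"ty":0,"tz":0,"roll":0},{"tx":0,"ty":0,"tz":0,"roll":0}]'| egrep 'time|pos|cont'
```

```text
time: 26.55
tool_pos: [0.4249, 0.2687, 0.0661]
contact_force: [-0.7, 0.3, -1.4]
```

```bash
python3 -m pendant '[{"tx":-0.08,"ty":0,"tz":0,"roll":0},{"tx":-0.08,"ty":0,"tz":0,"roll":0},{"tx":-0.04,"ty":0,"tz":0,"roll":0},{"tx":0,"ty":0,"tz":0,"roll":0}]'| egrep 'time|pos|cont'
```

```text
time: 27.05
tool_pos: [0.4327, 0.267, 0.0661]
contact_force: [-0.6, -0.4, 0.1]
```

```bash
python3 -m pendant '[{"tx":-0.08,"ty":0,"tz":0,"roll":0},{"tx":-0.08,"ty":0,"tz":0,"roll":0},{"tx":-0.04,"ty":0,"tz":0,"roll":0},{"tx":0,"ty":0,"tz":0,"roll":0}]'| egrep 'time|pos|cont'
```

```text
time: 27.55
tool_pos: [0.4405, 0.2653, 0.0661]
contact_force: [0.4, -0.6, -0.8]
```

```bash
python3 -m pendant '[{"tx":-0.08,"ty":0,"tz":0,"roll":0},{"tx":-0.08,"ty":0,"tz":0,"roll":0},{"tx":-0.04,"ty":0,"tz":0,"roll":0},{"tx":0,"ty":0,"tz":0,"roll":0}]'| egrep 'time|pos|cont'
```

```text
time: 28.05
tool_pos: [0.4483, 0.2636, 0.0661]
contact_force: [0.1, -0.9, -1.3]
```

```bash
python3 -m pendant '[{"tx":-0.08,"ty":0,"tz":0,"roll":0},{"tx":-0.08,"ty":0,"tz":0,"roll":0},{"tx":-0.04,"ty":0,"tz":0,"roll":0},{"tx":0,"ty":0,"tz":0,"roll":0}]'| egrep 'time|pos|cont'
```

```text
time: 28.55
tool_pos: [0.4562, 0.2619, 0.0661]
contact_force: [-0.3, -0.2, -0.9]
```

```bash
python3 -m pendant '[{"tx":-0.08,"ty":0,"tz":0,"roll":0},{"tx":-0.08,"ty":0,"tz":0,"roll":0},{"tx":-0.04,"ty":0,"tz":0,"roll":0},{"tx":0,"ty":0,"tz":0,"roll":0}]'| egrep 'time|pos|cont'
```

```text
time: 29.05
tool_pos: [0.464, 0.2602, 0.0661]
contact_force: [-0.1, -0.0, -0.9]
```

```bash
python3 -m pendant '[{"tx":-0.08,"ty":0,"tz":0,"roll":0},{"tx":-0.08,"ty":0,"tz":0,"roll":0},{"tx":-0.04,"ty":0,"tz":0,"roll":0},{"tx":0,"ty":0,"tz":0,"roll":0}]'| egrep 'time|pos|cont'
```

```text
time: 29.55
tool_pos: [0.4718, 0.2585, 0.0661]
contact_force: [-0.3, -0.1, -0.9]
```

```bash
python3 -m pendant '[{"tx":-0.06,"ty":0,"tz":0,"roll":0},{"tx":-0.04,"ty":0,"tz":0,"roll":0},{"tx":0,"ty":0,"tz":0,"roll":0}]'| egrep 'time|pos|cont'
```

```text
time: 29.92
tool_pos: [0.4757, 0.2577, 0.0661]
contact_force: [0.5, -0.8, 0.2]
```

```bash
python3 -m pendant '[{"tx":-0.05,"ty":0,"tz":0,"roll":0},{"tx":0,"ty":0,"tz":0,"roll":0}]'| egrep 'time|pos|cont'
```

```text
time: 30.18
tool_pos: [0.4777, 0.2573, 0.0661]
contact_force: [0.8, -0.6, -1.5]
```

```bash
python3 -m pendant '[{"tx":-0.04,"ty":0,"tz":0,"roll":0},{"tx":0,"ty":0,"tz":0,"roll":0}]'| egrep 'time|pos|cont'
```

```text
time: 30.42
tool_pos: [0.4792, 0.257, 0.0661]
contact_force: [0.7, -0.4, -0.6]
```

```bash
python3 -m pendant '[{"tx":-0.03,"ty":0,"tz":0,"roll":0},{"tx":0,"ty":0,"tz":0,"roll":0}]'| egrep 'time|pos|cont'
```

```text
time: 30.68
tool_pos: [0.4797, 0.2567, 0.066]
contact_force: [-1.3, 0.4, -1.2]
```

```bash
python3 -m pendant '[{"tx":-0.03,"ty":0,"tz":0,"roll":0},{"tx":0,"ty":0,"tz":0,"roll":0}]'| egrep 'time|pos|cont'
```

```text
time: 30.92
tool_pos: [0.4797, 0.2564, 0.0657]
contact_force: [-5.0, 0.9, -0.3]
```

```bash
python3 -m pendant '[{"tx":-0.03,"ty":0,"tz":0,"roll":0},{"tx":0,"ty":0,"tz":0,"roll":0}]'| egrep 'time|pos|cont'
```

```text
time: 31.18
tool_pos: [0.4797, 0.2563, 0.0656]
contact_force: [-7.4, 3.0, 2.9]
```

The stop is felt at TCP x 0.4797, against 0.4803 predicted. I'll press slightly more to seat it, then let go.

```bash
python3 -m pendant '[{"tx":-0.04,"ty":0,"tz":0,"roll":0},{"tx":0,"ty":0,"tz":0,"roll":0},{"tx":0,"ty":0,"tz":0,"roll":0}]'
python3 -m pendant '[{"tx":0,"ty":0,"tz":0,"roll":0},{"tx":0,"ty":0,"tz":0,"roll":0},{"tx":0,"ty":0,"tz":0,"roll":0}]' 0.1
```

```text
time: 31.55
tool_pos: [0.4797, 0.2562, 0.0654]
ee_rot: [-0.332, -3.116, -0.001]
contact_force: [-10.7, 3.7, 2.9]
width: 0.278
grasp_force: 79.3
time: 31.92
tool_pos: [0.4851, 0.2559, 0.0664]
ee_rot: [0.335, 3.122, 0.001]
contact_force: [-0.5, -0.4, -0.7]
width: 0.449
grasp_force: 0.0
```

```bash
python3 -m pendant '[{"tx":0.05,"ty":0,"tz":-0.3,"roll":0},{"tx":0.05,"ty":0,"tz":-0.8,"roll":0},{"tx":0,"ty":0,"tz":-0.9,"roll":0},{"tx":0,"ty":0,"tz":-0.9,"roll":0},{"tx":0,"ty":0,"tz":0,"roll":0},{"tx":0,"ty":0,"tz":0,"roll":0}]' -0.2
python3 - <<'E'
from h import *
p=camera_params("wrist");im=get_image("wrist");np.savez("w8.npz",im=im,**p);im=im.astype(int)
ex=np.array([.9775,-.2113,0]);m=np.array([.4989,.2528,.0715])
for s in(-.032,-.016,0,.018,.05,.098): print(s,proj(p,m+ex*s).round(1))
u=int(proj(p,m)[0])
nb=im[:,:,2]-im[:,:,0]<12
for r in range(60,300,4):
    c=np.flatnonzero(nb[r,u-30:u+30]);print(r,(u-30+c[0],u-30+c[-1]) if len(c) else None,im[r,u],end="; ")
E
```

```text
time: 32.67
tool_pos: [0.4801, 0.2566, 0.1823]
ee_rot: [0.335, 3.123, 0.0]
contact_force: [-0.3, -0.2, -0.1]
width: 0.599
grasp_force: 0.0
-0.032 [323.3 174.5]
-0.016 [323.2 195.7]
0 [323.2 216.2]
0.018 [323.2 238.5]
0.05 [323.2 276.4]
0.098 [323.2 329. ]
60 None [103 127 144]; 64 None [102 127 143]; 68 None [101 128 144]; 72 None [101 126 142]; 76 None [103 127 144]; 80 None [103 128 144]; 84 None [102 128 144]; 88 None [103 128 144]; 92 None [103 128 144]; 96 None [102 128 144]; 100 None [102 128 144]; 104 None [102 129 144]; 108 None [101 126 142]; 112 None [102 127 144]; 116 None [106 132 150]; 120 None [62 74 83]; 124 None [63 77 86]; 128 None [66 79 90]; 132 None [62 74 83]; 136 None [66 80 88]; 140 None [63 77 84]; 144 None [65 78 86]; 148 None [67 79 89]; 152 None [105 129 145]; 156 None [104 130 144]; 160 None [104 127 144]; 164 None [105 130 144]; 168 None [107 130 145]; 172 None [107 131 146]; 176 (np.int64(306), np.int64(340)) [119 111 106]; 180 (np.int64(306), np.int64(341)) [136 126 120]; 184 (np.int64(306), np.int64(350)) [136 127 120]; 188 (np.int64(306), np.int64(352
[... 667 characters left out ...]
 244 (np.int64(310), np.int64(352)) [241 231 222]; 248 (np.int64(309), np.int64(352)) [133 126 115]; 252 (np.int64(309), np.int64(352)) [247 246 242]; 256 (np.int64(310), np.int64(352)) [245 243 236]; 260 (np.int64(310), np.int64(352)) [244 243 235]; 264 (np.int64(311), np.int64(352)) [243 241 232]; 268 (np.int64(310), np.int64(352)) [139 128 119]; 272 (np.int64(310), np.int64(352)) [235 222 208]; 276 (np.int64(310), np.int64(352)) [235 224 215]; 280 (np.int64(310), np.int64(352)) [237 226 217]; 284 (np.int64(310), np.int64(352)) [231 220 209]; 288 (np.int64(311), np.int64(352)) [228 215 203]; 292 (np.int64(310), np.int64(352)) [238 227 214]; 296 (np.int64(310), np.int64(352)) [128 122 112];
```

Run:
```python
from h import *
d=np.load("w8.npz");p=dict(camera_matrix=d["camera_matrix"],view=d["view"]);im=d["im"].astype(int)
ex=np.array([.9775,-.2113,0]);m=np.array([.4989,.2528,0])
for n,s,z in(("grip front top",0,.0765),("knuckle top",0,.082),("grip rear top",-.032,.0765),("k1 end",.018,.082),("far end",.098,.082)): print(n,proj(p,m+ex*s+[0,0,z]).round(1))
print("scale px/mm",(proj(p,m+[0,0,.0765])-proj(p,m-ex*.001+[0,0,.0765])).round(2))
for u in(312,316,320,324,328,332):print(u,"184+",im[184:190,u,0],"213+",im[213:226,u,0],"k1end 242+",im[242:252,u,0])
```

```text
grip front top [323.3 218.3]
knuckle top [323.3 220.8]
grip rear top [323.3 175.9]
k1 end [323.3 243.9]
far end [323.3 337.2]
scale px/mm [-0.    1.28]
312 184+ [242 233 229 228 227 226] 213+ [220 220 220 216 211 146 118 186 207 204 204 200 199] k1end 242+ [154 128 133 131 128 146 213 223 222 222]
316 184+ [136 135 129 153 228 236] 213+ [224 225 225 219 220 159 111 107 205 228 224 224 225] k1end 242+ [233 217 197 146 118 126 122 222 243 242]
320 184+ [133 133 133 131 119 212] 213+ [219 220 218 207 220 172 136 116 186 242 241 238 239] k1end 242+ [227 227 232 241 187 136 129 166 251 249]
324 184+ [136 135 133 123 216 230] 213+ [222 222 221 216 160 158 150 115 168 244 244 240 239] k1end 242+ [225 223 232 179 135 142 135 166 253 249]
328 184+ [158 141 117 212 229 223] 213+ [220 222 219 210 197 152 120 111 195 227 224 221 221] k1end 242+ [217 204 196 192 155 133 130 201 242 241]
332 184+ [228 223 222 221 220 221] 213+ [222 223 220 214 147 112 121 158 192 199 198 197 196] k1end 242+ [166 145 138 138 139 138 177 214 220 219]
```

The pixel bands leave the grip's contact ambiguous to within about 0.7 mm. I'll nudge its rear gently with shut fingers to be sure there is no gap.

```bash
python3 -m pendant '[{"tx":0.5,"ty":0,"tz":0,"roll":0},{"tx":0.45,"ty":0,"tz":0,"roll":0},{"tx":0,"ty":0,"tz":0,"roll":0},{"tx":0,"ty":0,"tz":0.5,"roll":0},{"tx":0,"ty":0,"tz":0.9,"roll":0},{"tx":0,"ty":0,"tz":0.9,"roll":0},{"tx":0,"ty":0,"tz":0.5,"roll":0},{"tx":0,"ty":0,"tz":0.2,"roll":0},{"tx":0,"ty":0,"tz":0,"roll":0}]' 1 20
python3 -m pendant '[{"tx":-0.1,"ty":0,"tz":0,"roll":0},{"tx":0,"ty":0,"tz":0,"roll":0}]'
```

```text
time: 33.85
tool_pos: [0.4431, 0.2648, 0.062]
ee_rot: [-0.334, -3.124, 0.0]
contact_force: [0.5, 0.3, 0.2]
width: 0.001
grasp_force: 0.0
time: 34.1
tool_pos: [0.4483, 0.2644, 0.0631]
ee_rot: [0.335, 3.122, 0.002]
contact_force: [-0.8, -0.0, -0.1]
width: -0.0
grasp_force: 0.0
```

```bash
python3 -m pendant '[{"tx":-0.06,"ty":0,"tz":0,"roll":0},{"tx":0,"ty":0,"tz":0,"roll":0}]' | egrep 'pos|cont'
```

```text
tool_pos: [0.4497, 0.2635, 0.0624]
contact_force: [0.3, 1.0, 0.3]
```

```bash
python3 -m pendant '[{"tx":-0.04,"ty":0,"tz":0,"roll":0},{"tx":0,"ty":0,"tz":0,"roll":0}]' | egrep 'pos|cont'
```

```text
tool_pos: [0.451, 0.263, 0.0621]
contact_force: [-0.2, -0.6, -0.2]
```

```bash
python3 -m pendant '[{"tx":-0.04,"ty":0,"tz":0,"roll":0},{"tx":0,"ty":0,"tz":0,"roll":0}]' | egrep 'pos|cont'
```

```text
tool_pos: [0.4526, 0.2627, 0.0621]
contact_force: [-0.8, -0.4, 0.2]
```

```bash
python3 -m pendant '[{"tx":-0.05,"ty":0,"tz":0,"roll":0},{"tx":0,"ty":0,"tz":0,"roll":0}]' | egrep 'pos|cont'
```

```text
tool_pos: [0.4546, 0.2623, 0.0621]
contact_force: [-0.1, -0.5, 0.0]
```

```bash
python3 -m pendant '[{"tx":-0.04,"ty":0,"tz":0,"roll":0},{"tx":0,"ty":0,"tz":0,"roll":0}]' | egrep 'pos|cont'
```

```text
tool_pos: [0.4559, 0.2619, 0.0621]
contact_force: [-0.3, 0.1, -0.2]
```

```bash
python3 -m pendant '[{"tx":-0.03,"ty":0,"tz":0,"roll":0},{"tx":0,"ty":0,"tz":0,"roll":0}]' | egrep 'pos|cont'
```

```text
tool_pos: [0.4559, 0.2617, 0.0618]
contact_force: [-4.8, 0.8, 1.0]
```

```bash
python3 -m pendant '[{"tx":-0.03,"ty":0,"tz":0,"roll":0},{"tx":0,"ty":0,"tz":0,"roll":0}]' | egrep 'pos|cont'
```

```text
tool_pos: [0.4558, 0.2616, 0.0616]
contact_force: [-7.1, 3.6, 1.8]
```

The stop is solid straight away and the pin does not creep, so it is fully home. Backing off and retreating.

```bash
python3 -m pendant '[{"tx":0.2,"ty":0,"tz":0,"roll":0},{"tx":0.5,"ty":0,"tz":0,"roll":0},{"tx":0,"ty":0,"tz":-0.5,"roll":0},{"tx":0,"ty":0,"tz":-0.9,"roll":0},{"tx":0,"ty":0,"tz":-0.9,"roll":0},{"tx":0,"ty":0,"tz":-0.5,"roll":0},{"tx":0,"ty":0,"tz":0,"roll":0},{"tx":0,"ty":0,"tz":0,"roll":0}]'
python3 - <<'E'
from h import *
p=camera_params("wrist");im=get_image("wrist").astype(int)
ex=np.array([.9775,-.2113,0]);m=np.array([.4989,.2528,0])
for n,s,z in(("front",0,.0765),("ktop",0,.082),("rear",-.032,.0765)): print(n,proj(p,m+ex*s+[0,0,z]).round(1))
u,v=proj(p,m+[0,0,.0765]).round().astype(int)
for c in(u-10,u-3,u,u+3,u+8):print(c,im[v-5:v+8,c,0])
t=camera_params("top");a=get_image("top").astype(int);b=cv2.imread("pics/top0.png")[:,:,::-1].astype(int)
for n,(x,y) in dict(bottle=(185,220),carton=(459,188),tape=(379,237)).items():print(n,abs(a-b)[y-12:y+12,x-12:x+12].mean().round(1))
E
```

```text
time: 36.85
tool_pos: [0.4301, 0.2671, 0.1733]
ee_rot: [-0.334, -3.123, 0.001]
contact_force: [-0.7, -0.0, 0.2]
width: -0.001
grasp_force: 0.0
front [323.8 286.9]
ktop [323.8 290.6]
rear [323.9 247.4]
314 [59 57 58 59 63 64 67 65 64 65 63 66 63]
321 [74 74 74 73 73 73 74 74 74 72 73 73 72]
324 [74 74 73 72 73 73 74 73 72 73 73 73 72]
327 [132 134 134 137 132  91  65  69  70  69  70  69  71]
332 [69 68 68 68 68 69 68 68 69 68 69 69 68]
bottle 26.7
carton 2.5
tape 2.5
```

Run:
```python
from h import *
a=get_image("scene").astype(int);b=cv2.imread("pics/scene0.png")[:,:,::-1].astype(int)
A=get_image("top").astype(int);B=cv2.imread("pics/top0.png")[:,:,::-1].astype(int)
print("scene bottle diff",abs(a-b)[264:292,180:197].mean().round(1))
for I in(a,b):
    m=(I[260:295,172:204,2]-I[260:295,172:204,0]<0);ys,xs=np.nonzero(m);print(m.sum(),xs.mean()+172,ys.mean()+260)
print("top red, now/start",A[210:231:3,174:197:3,0],B[210:231:3,174:197:3,0],sep="\n")
```

```text
scene bottle diff 7.8
231 188.03896103896105 279.6320346320346
227 187.98237885462555 279.4273127753304
top red, now/start
[[115 110 113 118 120 118 115 120]
 [105 106 115 119 117 119 118 119]
 [ 92 110 117 117 118 120 119 119]
 [111 110 114 119 117 120 120 117]
 [104 110 116 119 118 117 121 121]
 [ 97 112 114 118 117 118 119 119]
 [ 99 111 118 117 118 119 119 122]]
[[ 99  99  98  99  99  99 100  98]
 [101 100 100  97  98 102 100  99]
 [ 96  99  89  91 100  97  97  99]
 [ 98  98  86  86  96 113 103  97]
 [ 98 100  84  79  93 117 100  99]
 [ 98  99  95  82  87  94  95  97]
 [ 98  98 100  99  99  98 100  98]]
```

The bottle is unmoved in the scene view; in the top view the arm hides it. Handing in.

```bash
python3 -c "
from rig import job
print(job.hand_in())"
```

```text
the job is handed in; nothing more can be done
None
```

The job is handed in at about 37 s: the lid is home, the pin was laid flat and re-gripped, then pushed in until it met a firm stop and released, and the camera showed no sign that the bottle, carton or tape had moved.

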